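Close a twist-fit terminal housing around its inner shell

TASK

Stand the small inner shell upright in the collar of the base, then close the larger hollow cap over it: feel for the place where the cap drops over the collar's lugs, and turn it clockwise (seen from above), collar and all, until it stops fully home with the bar on its top in line with the two marks on the base. Let go of it there, and leave the bowl, the paper cup and the screwdriver where they are.

Things in the scene. Friction and masses are not known exactly. Their poses are not given: they have to be found in the camera images.
- seat (a point): The housing's base, fixed: grey plastic square foot 110 x 110 x 10 mm under a round seat 92 mm across, 10 mm high. Point: centre of the seat's flat top, 20 mm above the table. Two short black marks lie on the seat, on its +x and -x sides, 36 to 45 mm out: x is the line of the marks, z is up. A collar stands on the seat.
- collar_top (a point): Collar: bare aluminium upright tube on the seat, 42 mm outside, 37 mm inside, 14 mm high; the inner shell stands inside it. Point: on its axis, level with its top; axes as the base, it does NOT turn with the collar. The collar turns 60 deg about z, stiffly (0.4 N m), staying where left; its start angle is not reported, only seen from above or felt.
- lugs (a point): The collar's two opposite outward lugs, each 60 deg long, out to 28 mm from the axis, 8 to 14 mm above the seat, a leg down to the seat under each clockwise end (the twist's stop). Point: on the axis half-way up the lugs, axes as the base. A lug's middle lies 27 deg counter-clockwise of the +x or -x mark with the collar at its counter-clockwise end, 33 deg clockwise of it at the other end.
- inner_mid (a point): Inner shell, loose: small white plastic closed canister, 31 mm in diameter, 42 mm high, about 50 g, three brass screw heads sunk in its top. Starts upright on the table on one side of the base. Point: its centre, 21 mm above its underside, z up its axis. Standing in the collar it shows 28 mm above it.
- cap_mid (a point): Cap, loose: white plastic hollow shell, 66 mm outside diameter, 50 mm high, wall 2.5 mm, roof 4 mm, about 90 g; a low bar (54 x 6 x 2 mm) with a black line crosses its roof. Starts mouth down on the table on the other side of the base. Point: its centre, 25 mm above its mouth; x along the bar, z up.
- cap_mouth (a point): Centre of the cap's mouth, axes as the cap. Inside it an inward rim, 5.5 mm high, inner diameter 48 mm, has two opposite gaps, 74 deg wide, on the cap's +y and -y sides. Rim on the lugs, the mouth is 14 mm above the seat; gaps over the lugs (5 to 7 deg spare each way) it drops onto the seat. By the collar's angle that is where the bar is 57 to 117 deg counter-clockwise of the marks (or 180 deg on).
- cap_top (a point): Centre of the cap's roof top, 50 mm above the mouth, axes as the cap. After the drop the cap turns clockwise, rim under lugs; about 57 deg on the rim meets the legs and pushes the stiff collar round with it to the collar's end stop, where bar and marks are in line (either way round): fully home. After the drop it may be let go and grasped again.
- bowl: Bystander: steel bowl of small terminals, 120 mm across, 42 mm high; origin at the centre of its underside.
- cup: Bystander: paper cup, 70 mm across at the rim, 80 mm high; origin at the centre of its underside.
- screwdriver_grip (a point): Bystander: screwdriver lying on the table; the point is on its handle.
Not all that is in view belongs to the job. Leave any red look-alike of the part that bears inner_mid alone.

How it is judged:
By the outcome, as a careful person would: the job done as asked, in the order asked, and still so for the second after the job is handed in, with the robot touching nothing.
It also fails if it takes over 64 s, if anything falls off the work surface, if the arm or the gripper's body presses on something with over 40 N, if the wrist force passes 120 N, or if a joint passes its speed limit or range.

ROBOT

A 7-joint arm with a two-finger parallel gripper is mounted at the origin on the work surface. World frame = base frame: x ahead of the robot, y to its left, z up, the work surface at z = 0. Lengths are in m, angles in rad, forces in N, time in s.
With the tool pointing down it reaches from about 0.425 to 0.925 m from the base axis. Payload 6.8 kg.
Tool frame: the origin (TCP) lies between the finger pads; the fingertips stand 25 mm ahead of it and the grasp point (between the pads) lies 6 mm ahead of it; z points along the fingers, y is the direction in which the jaws open and shut (so a half turn about z gives the same grasp; the last joint's range is limited). The gripper opens to 85 mm and grips with 20 to 120 N. Pads are 22 mm wide; open, the fingers measure 114 mm over their backs; the gripper's body (76 mm by 85 mm) begins 54 mm behind the grasp point. The pads swing forward as they close: fully open they stand 13 mm farther back than shut.
Start: joints at [-1.243, 0.477, 0.022, 1.555, -0.011, 1.109, -0.083], TCP at [0.285, 0.612, 0.256] pointing down, gripper open.
Joint ranges: [-2.96, 2.96], [-0.34, 2.1], [-1.41, 1.46], [0.24, 2.44], [-1.37, 4.51], [0.17, 1.92], [-2.96, 2.96]. Speed limits (rad/s): [2.39, 2.39, 3.14, 3.14, 3.14, 3.14, 3.14].

INTERFACE

Orientations are given as [roll, pitch, yaw] about the fixed x, y, z axes, in that order (R = Rz(yaw) Ry(pitch) Rx(roll)).
In Python, from plant import bot, imaging, job gives the robot as it stands.
- The arm moves only by the tool jog_arm, never from a script. Its argument "steps" is a list of rows, each a list of 3 entries, a list of its own where there are three numbers: the shift along the world's x, y, z in m, then the turn about the world's z in rad, then the closure, from 0 (fully open) to 1 (shut). In form: [[[tx, ty, tz], yaw, gripper], ...]. A call has 1 to 8 rows; each row is the pose to reach, as a shift and turn from the pose commanded when the call began; what a row does not reach only later rows make up. A row lasts 1/10 s, in which the tool goes at most 50 mm and 8.59 degrees, less where a joint would pass 70% of its speed; a pose out of reach is approached as far as the arm can. A call with a gripper value outside its range is refused whole. The fingers move at their own pace and stop on an object; "grip_force" is the grip in N (left out, the last holds). Time passes only in rows, so rows that repeat a pose let the fingers close. It gives the time, the measured TCP pose, the force and the opening at its end, in the units of the state.
- bot.get_state(): the state, without advancing time (a new reading comes with each control period).
- imaging.get_image(name): name is "scene" or "top" or "wrist"; returns a dict with "frame" (384x512x3 uint8, blue, green, red), "vertical_fov" (degrees; the focal length in pixels is half the picture's height over the tangent of half this angle, whatever the lens; pixels are square), "cx", "cy" (the principal point, pixels), "k1" (the pictures are not rectified: a ray, as slopes to the right and down, at radius r is drawn at 1 + k1 r^2 times it, then the intrinsics apply), "cam_to_world" (4x4, takes a point from camera to world coordinates); the wrist camera has in their place "T_tool_cam" (4x4, takes a point from camera to tool coordinates, whose origin is the TCP and whose axes are the flange's). Camera axes: x right, y up, looking along -z (the intrinsics and any distortion apply to the point x, -y, -z); pixel columns grow to the right and rows downward; lengths in m; the calibration is good to about 2 mm. A picture is of the moment at which its call begins: read the wrist's pose just before it. There is no depth.
- job.finish_job(): hands the job in, once; it reports no verdict.
The state is a dict: "t": time; "q": joint angles; "qvel": joint speeds; "joint_torque": joint torques, N m; "eef_pos": TCP position; "orientation": TCP orientation; "wrist_force": force on the tool from outside, world axes, zero at the start; "moment": the same for the moment, N m; "opening": finger opening in m.
Only numpy, scipy, OpenCV 4.12 (cv2) and the standard library are available. Lean on these libraries where they do the work, as an engineer would, in place of code of your own. Each camera call takes 0.05 s, during which the arm holds its last target.

## Working session

There is one attempt and no reset: what is moved stays moved. The work goes in short steps, Python scripts to look and compute and a tool call to move; the robot and the scene stay as the last step left them, time stands still between calls to the robot, and variables do not carry over. Pictures are saved under pics/ and viewed, and the job is handed in when it is done.

Besides the shell and the picture viewer there is one more tool, called after "Emit:" by a JSON object that holds its "fn" and its "kwargs". jog_arm: Moves the arm, as the interface text tells. Its arguments: {"type":"object","properties":{"steps":{"type":"array","items":{"type":"array"}},"grip_force":{"type":"number"}},"required":["steps"]}

```bash
ls; mkdir -p pics; cat > h.py <<'E'
import numpy as np, cv2
from plant import bot, imaging, job
from scipy.spatial.transform import Rotation as R
def get(name):
    s=bot.get_state(); im=imaging.get_image(name)
    if name=='wrist':
        T=np.eye(4);T[:3,:3]=R.from_euler('xyz',s['orientation']).as_matrix();T[:3,3]=s['eef_pos']
        im['cam_to_world']=T@np.array(im['T_tool_cam'])
    im['T']=np.array(im['cam_to_world']);return im
def K(im):
    h=im['frame'].shape[0];f=h/2/np.tan(np.radians(im['vertical_fov'])/2);return f
def ray(im,u,v):
    f=K(im);d=np.array([(u-im['cx'])/f,(v-im['cy'])/f]);s=d.copy()
    for _ in range(30): s=d/(1+im['k1']*(s@s))
    return im['T'][:3,3],im['T'][:3,:3]@np.array([s[0],-s[1],-1])
def onz(im,u,v,z):
    o,d=ray(im,u,v);return o+d*(z-o[2])/d[2]
def proj(im,p):
    c=np.linalg.inv(im['T'])@np.r_[p,1];s=np.array([c[0]/-c[2],-c[1]/-c[2]]);s=s*(1+im['k1']*(s@s));return s*K(im)+[im['cx'],im['cy']]
def st():
    s=bot.get_state()
    for k in s: print(k,np.round(s[k],4))
E
python3 - <<'E'
from h import *
st()
import pickle
D={}
for n in ('scene','top','wrist'):
    im=get(n);D[n]=im;cv2.imwrite(f'pics/{n}0.png',im['frame']);print(n,im['vertical_fov'],im['cx'],im['cy'],im['k1'],im['T'].round(3).tolist())
pickle.dump(D,open('d0.pkl','wb'))
E
```

```text
pics
t 0.0
q [-1.2431  0.4778  0.0224  1.5565 -0.0115  1.1093 -0.0831]
qvel [-0.0003  0.0008  0.0008 -0.0003  0.0001 -0.0001 -0.0003]
joint_torque [ 1.00000e-04 -5.96447e+01  1.60780e+00 -2.81194e+01  1.24000e-02
  9.20000e-03 -0.00000e+00]
eef_pos [0.2847 0.6114 0.2553]
orientation [-3.1398e+00  1.0000e-04  2.7058e+00]
wrist_force [-0.6561  0.2264 -0.4137]
moment [0.025  0.0154 0.005 ]
opening 0.0853
scene 46.97571988895482 257.0387655621662 191.60939475091996 -0.14538764334327256 [[-0.862, -0.341, 0.376, 0.937], [0.507, -0.597, 0.622, 0.601], [0.012, 0.727, 0.687, 0.713], [0.0, 0.0, 0.0, 1.0]]
top 56.64335504326256 256.4389783934631 189.08399849110745 -0.06281958507504798 [[0.018, 0.982, -0.188, 0.43], [-1.0, 0.016, -0.011, -0.017], [-0.008, 0.188, 0.982, 0.914], [0.0, 0.0, 0.0, 1.0]]
wrist 64.63664802689978 254.58497552550534 188.38609430763046 -0.0645381282869577 [[0.423, -0.868, -0.259, 0.219], [0.906, 0.405, 0.123, 0.643], [-0.002, -0.287, 0.958, 0.374], [0.0, 0.0, 0.0, 1.0]]
```

View pics/scene0.png

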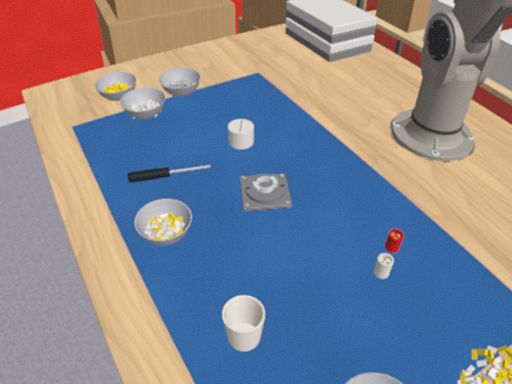

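View pics/top0.png

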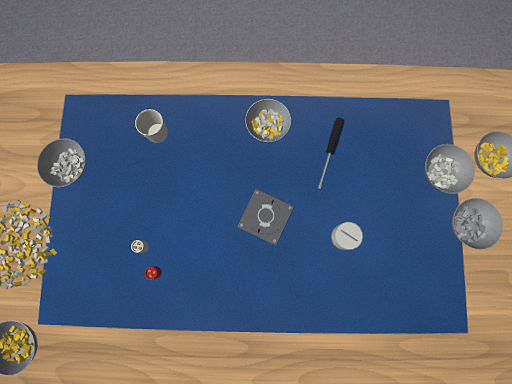

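View pics/wrist0.png

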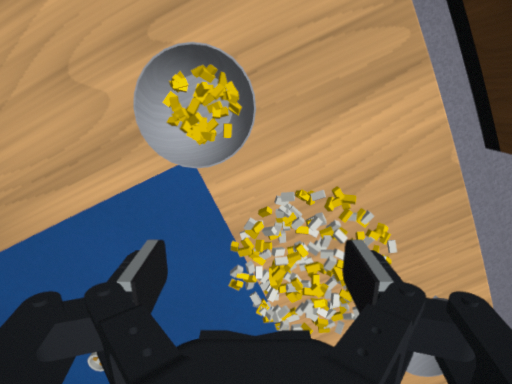

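Candidates: for inner_mid, white canister with brass dots at top (138,246) / scene (384,266), and its red look-alike at top (152,273) / scene (395,240). For the cap, the white disc with a bar at top (347,236), not the paper cup at (150,123). The base is at (266,215). I choose the white canister and check it in a crop.

```bash
python3 - <<'E'
from h import *
import pickle
D=pickle.load(open('d0.pkl','rb'));im=D['top'];f=im['frame']
a=[cv2.resize(f[y-32:y+32,x-40:x+40],(400,320),interpolation=cv2.INTER_CUBIC) for x,y in((145,258),(347,236),(266,215))]
s=D['scene']['frame'][225:289,350:430]
a.append(cv2.resize(s,(400,320),interpolation=cv2.INTER_CUBIC))
cv2.imwrite('pics/crop0.png',cv2.resize(np.vstack([np.hstack(a[:2]),np.hstack(a[2:])]),(750,600)))
hsv=cv2.cvtColor(f,cv2.COLOR_BGR2HSV)
blue=cv2.inRange(hsv,(95,100,40),(130,255,255))
n,l,stt,c=cv2.connectedComponentsWithStats(255-blue)
for i in range(n):
    if stt[i,4]>60: print(i,stt[i],c[i].round(1))
for nm,u,v,z in(('inner',138,245.5,.042),('red',152,272,.042),('cap',346.5,235.5,.05),('base',266,215,.034),('base foot',265.5,217,.01)):print(nm,onz(im,u,v,z).round(4))
E
```

```text
0 [   38    95   430   239 87066] [254.5 219.2]
1 [     0      0    512    384 103783] [256.3 169. ]
2 [ 245   99   46   43 1583] [267.6 119.9]
3 [135 109  33  34 816] [151.3 125.3]
4 [318 117  26  72 399] [332.2 143.7]
5 [ 237  189   57   56 1856] [265.2 216.5]
6 [331 222  32  28 719] [346.7 235.7]
7 [131 240  18  13 194] [139.1 246.1]
8 [144 266  18  14 192] [152.2 272.6]
inner [0.452  0.2803 0.042 ]
red [0.3895 0.2414 0.042 ]
cap [ 0.4853 -0.2264  0.05  ]
base [ 0.5338 -0.0315  0.034 ]
base foot [ 0.5315 -0.0307  0.01  ]
```

View pics/crop0.png

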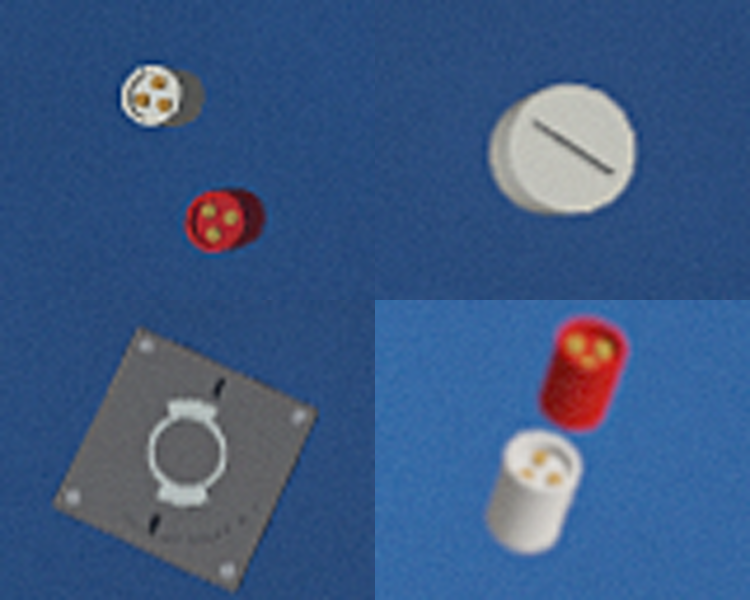

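The crop confirms it: the white canister with three brass heads is at (138,246), the red decoy is at (152,273), about 73 mm away, and the cap's bar is at about 57° world. I move above the white one.

Emit:
{"fn": "jog_arm", "kwargs": {"steps": [[[0.167,-0.331,-0.04],0.5,0],[[0.167,-0.331,-0.04],0.5,0],[[0.167,-0.331,-0.04],0.5,0],[[0.167,-0.331,-0.04],0.5,0],[[0.167,-0.331,-0.04],0.5,0],[[0.167,-0.331,-0.04],0.5,0],[[0.167,-0.331,-0.04],0.5,0],[[0.167,-0.331,-0.04],0.5,0]]}}

```text
t: 0.95
eef_pos: [0.4538, 0.2754, 0.2158]
orientation: [-3.139, -0.0, -3.083]
wrist_force: [0.3, 0.1, 0.3]
opening: 0.0855
```

Emit:
{"fn": "jog_arm", "kwargs": {"steps": [[[0,0,-0.04],0,0],[[0,0,-0.04],0,0],[[0,0,-0.04],0,0]]}}

```text
t: 1.25
eef_pos: [0.4512, 0.2811, 0.1761]
orientation: [-3.141, -0.002, -3.077]
wrist_force: [-0.7, -0.2, 0.7]
opening: 0.0852
```

```bash
cat > w.py <<'E'
from h import *
import sys,pickle
n=sys.argv[1]
im=get('wrist');cv2.imwrite(f'pics/{n}.png',im['frame']);pickle.dump(im,open(n+'.pkl','wb'))
st()
E
python3 w.py w1; python3 - <<'E'
from h import *
import pickle
im=pickle.load(open('w1.pkl','rb'));print(proj(im,[.452,.2803,.042]))
E
```

```text
t 1.3
q [-0.6897  0.3388  0.0181  1.9738 -0.0086  0.829   0.9696]
qvel [-0.0064 -0.0151 -0.0001 -0.0153  0.0008 -0.0055  0.0013]
joint_torque [ 4.98800e-01 -4.47568e+01  1.34090e+00 -2.22621e+01  2.71000e-02
  4.94000e-02 -5.00000e-04]
eef_pos [0.4518 0.2819 0.1771]
orientation [ 3.1412 -0.     -3.0761]
wrist_force [-0.0646  0.6813  0.0892]
moment [-0.0258  0.0085  0.0155]
opening 0.0853
[252.93559975 186.78768744]
```

View pics/w1.png

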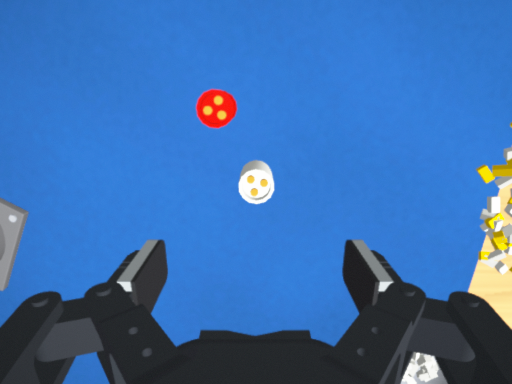

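The white canister's top is at about (256,188), and the red one is behind it at (216,108), clear of the jaw line. Now I refine the position.

```bash
python3 - <<'E'
from h import *
import pickle
im=pickle.load(open('w1.pkl','rb'));f=im['frame']
c=f[140:225,200:320];hsv=cv2.cvtColor(c,cv2.COLOR_BGR2HSV)
brass=cv2.inRange(hsv,(10,90,80),(32,255,255))
n,l,s,ce=cv2.connectedComponentsWithStats(brass);P=[ce[i]+[200,140] for i in range(1,n) if s[i,4]>5];print(P,np.mean(P,0))
print('brass',onz(im,*np.mean(P,0),.041))
nb=cv2.bitwise_not(cv2.inRange(hsv,(95,100,40),(130,255,255)))
n,l,s,ce=cv2.connectedComponentsWithStats(nb);i=1+np.argmax(s[1:,4]);print(s[i],ce[i])
x0,y0,w,h,_=s[i];b=y0+h+140-.5;cx=x0+200+w/2-.5
print('bottom edge',onz(im,cx,b,.042),'LR',onz(im,x0+199.5,188,.042),onz(im,x0+w+199.5,188,.042))
cv2.imwrite('pics/w1c.png',cv2.resize(c,None,fx=6,fy=6))
E
```

```text
[array([250.19047619, 179.07142857]), array([263.43478261, 182.5       ]), array([253.88636364, 191.79545455])] [255.83720748 184.45562771]
brass [0.45002722 0.28269227 0.041     ]
[  38   20   37   44 1254] [55.88516746 42.1539075 ]
bottom edge [0.46712021 0.28394253 0.042     ] LR [0.45394901 0.26700981 0.042     ] [0.45189568 0.29902701 0.042     ]
```

View pics/w1c.png

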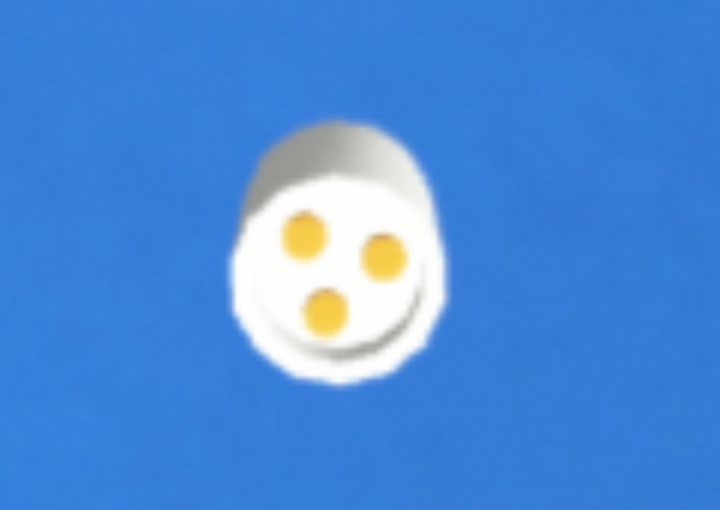

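Emit:
{"fn": "jog_arm", "kwargs": {"steps": [[[0,0.002,-0.045],0,0],[[0,0.002,-0.09],0,0],[[0,0.002,-0.12],0,0],[[0,0.002,-0.139],0,0],[[0,0.002,-0.139],0,0],[[0,0.002,-0.139],0,0]]}}

```text
t: 1.9
eef_pos: [0.4526, 0.2842, 0.0386]
orientation: [3.141, 0.001, -3.076]
wrist_force: [-0.6, 0.1, -0.3]
opening: 0.0853
```

Emit:
{"fn": "jog_arm", "kwargs": {"steps": [[[0,0,0],0,1],[[0,0,0],0,1],[[0,0,0],0,1],[[0,0,0],0,1],[[0,0,0],0,1],[[0,0,0],0,1]], "grip_force": 40}}

```text
t: 2.5
eef_pos: [0.4523, 0.2832, 0.0382]
orientation: [3.141, 0.001, -3.077]
wrist_force: [-0.7, -0.6, 6.0]
opening: 0.0298
```

```bash
python3 w.py w2
```

```text
t 2.55
q [-0.6832  0.5601  0.0088  2.0446 -0.0092  0.5359  0.967 ]
qvel [ 0.001   0.0003 -0.0003 -0.0006  0.001  -0.0006 -0.0007]
joint_torque [ 5.15000e-02 -4.95029e+01  1.59410e+00 -1.54693e+01  2.59000e-02
 -4.30600e-01 -5.70000e-03]
eef_pos [0.4523 0.2832 0.0382]
orientation [ 3.1410e+00  8.0000e-04 -3.0774e+00]
wrist_force [-1.5794  0.1178  6.9199]
moment [-0.2025  0.235   0.0412]
opening 0.0296
```

View pics/w2.png

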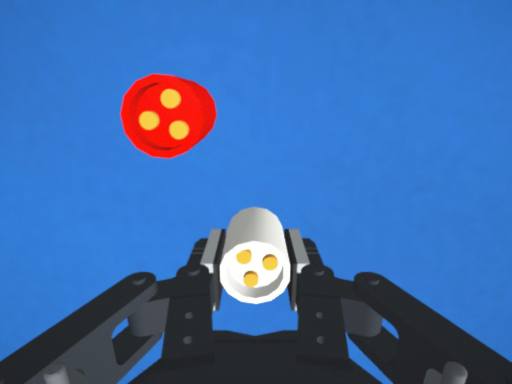

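Emit:
{"fn": "jog_arm", "kwargs": {"steps": [[[0,0,0.05],0,1],[[0,0,0.1],0,1],[[0.01,-0.035,0.135],0,1],[[0.022,-0.085,0.16],0,1],[[0.035,-0.134,0.16],0,1],[[0.047,-0.182,0.16],0,1],[[0.06,-0.23,0.16],0,1],[[0.072,-0.278,0.16],0,1]]}}

```text
t: 3.35
eef_pos: [0.5225, 0.0091, 0.1978]
orientation: [3.141, 0.001, -3.077]
wrist_force: [1.2, -0.3, -1.0]
opening: 0.0294
```

Emit:
{"fn": "jog_arm", "kwargs": {"steps": [[[0.008,-0.036,0],0,1],[[0.008,-0.036,0],0,1],[[0.008,-0.036,0],0,1],[[0.008,-0.036,0],0,1],[[0.008,-0.036,0],0,1]]}}

```text
t: 3.85
eef_pos: [0.5302, -0.0232, 0.1972]
orientation: [3.141, -0.0, -3.075]
wrist_force: [0.1, 0.4, -1.9]
opening: 0.0299
```

```bash
python3 w.py w3
```

```text
t 3.9
q [-0.2013  0.3098  0.1548  1.9677 -0.0623  0.8687  1.6241]
qvel [ 0.001   0.0013  0.006  -0.0004  0.0003 -0.0004  0.0013]
joint_torque [ 2.37700e-01 -4.44248e+01  2.31930e+00 -2.41582e+01  1.62000e-02
  4.40000e-03 -4.80000e-03]
eef_pos [ 0.5302 -0.0233  0.1973]
orientation [ 3.1411e+00 -2.0000e-04 -3.0748e+00]
wrist_force [-0.5321  0.0975 -0.7009]
moment [ 0.0432  0.0004 -0.023 ]
opening 0.0297
```

View pics/w3.png

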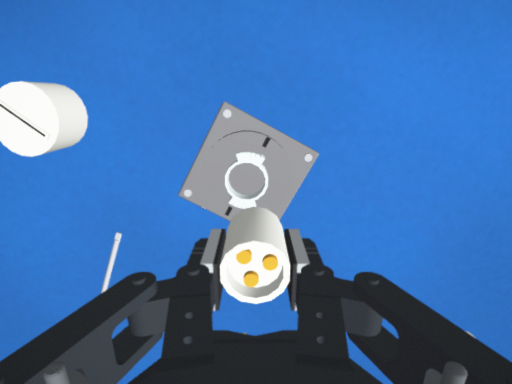

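```bash
python3 - <<'E'
from h import *
import pickle
im=pickle.load(open('w3.pkl','rb'));f=im['frame']
c=f[95:225,170:330]
cv2.imwrite('pics/w3c.png',cv2.resize(c,None,fx=4.6,fy=4.6,interpolation=cv2.INTER_CUBIC))
g=cv2.cvtColor(c,cv2.COLOR_BGR2GRAY)
for nm,m in(('bright',cv2.inRange(g,215,255)),('dark',cv2.inRange(g,0,55))):
    n,l,s,ce=cv2.connectedComponentsWithStats(m)
    for i in range(1,n):
        if s[i,4]>6: print(nm,s[i],(ce[i]+[170,95]).round(1))
E
```

```text
bright [54 15  7  7 42] [226.9 113.2]
bright [ 55  57  43  57 808] [245.7 179.3]
bright [135  59   7   7  40] [307.9 157.2]
bright [15 95  6  6 31] [187.4 192.5]
bright [ 98 117  13  13 114] [272.9 219.3]
dark [94 43  5  8 16] [266.  141.6]
dark [ 57 113   4   6  13] [228.4 210.2]
```

View pics/w3c.png

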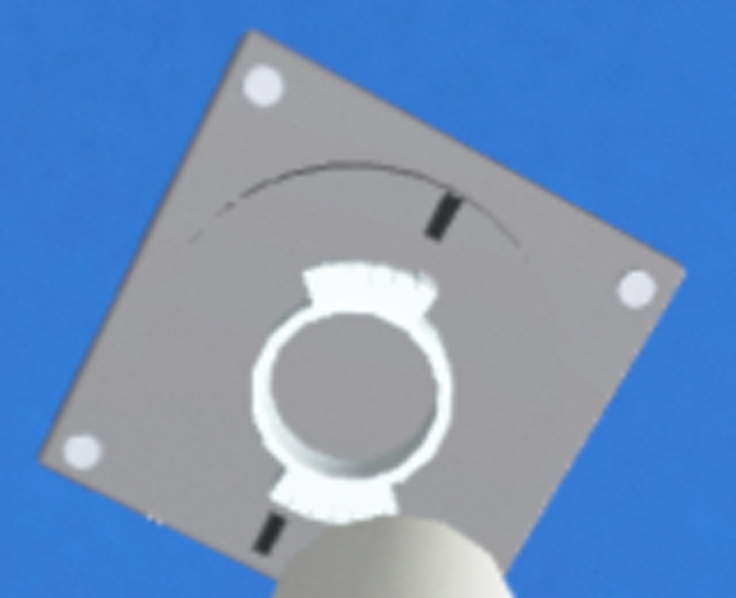

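```bash
python3 - <<'E'
from h import *
import pickle
im=pickle.load(open('w3.pkl','rb'))
W=lambda x,y,z: onz(im,x/4.6+170-.4,y/4.6+95-.4,z)
m1=W(444,215,.02);m2=W(268,534,.02);print('marks',m1,m2,(m1+m2)/2,np.linalg.norm(m1-m2),np.degrees(np.arctan2(*(m1-m2)[1::-1])))
a=[W(*p,.034) for p in((252,390),(453,390),(352,308),(352,495))]
print('outer LR',a[0],a[1],'holetop',a[2])
# lug corners
L=[W(*p,.034) for p in((303,272),(437,283),(270,490),(397,513))]
c=np.mean(L,0);print('lug centre',c)
for p in L: print(np.linalg.norm(p-c),np.degrees(np.arctan2(*(p-c)[1::-1])))
# corner screws
S=[onz(im,*p,.01) for p in((226.9,113.2),(307.9,157.2),(187.4,192.5))];print((S[1]+S[2])/2,S)
im=pickle.load(open('d0.pkl','rb'))['top'];V=lambda x,y,z: onz(im,(x)/375*80+226-.4,(y-300)/300*64+183-.4,z)
m1=V(220,388,.02);m2=V(155,524,.02);print('top marks',m1,m2,(m1+m2)/2,np.degrees(np.arctan2(*(m1-m2)[1::-1])))
E
```

```text
marks [ 0.49702552 -0.01333236  0.02      ] [ 0.57133265 -0.04752385  0.02      ] [ 0.53417909 -0.03042811  0.02      ] 0.0817961289307382 155.29107474324
outer LR [ 0.53411519 -0.05117991  0.034     ] [ 0.5313765  -0.00935112  0.034     ] holetop [ 0.51539179 -0.03136562  0.034     ]
lug centre [ 0.53322066 -0.03045865  0.034     ]
0.027094884797587218 -155.36499382865512
0.02901786821336762 146.31685366683917
0.027798165283579007 -35.327487493467764
0.0284272445282917 23.367661322742247
[ 0.53458696 -0.03042021  0.01      ] [array([ 0.47327917, -0.05336455,  0.01      ]), array([0.51163228, 0.03095592, 0.01      ]), array([ 0.55754163, -0.09179633,  0.01      ])]
top marks [ 0.57044732 -0.04785933  0.02      ] [ 0.49643747 -0.01394104  0.02      ] [ 0.53344239 -0.03090018  0.02      ] -24.621714584158404
```

```bash
python3 - <<'E'
from h import *
import pickle
im=pickle.load(open('w3.pkl','rb'));z=.1973+.0038
f=im['frame'][200:320,190:320];cv2.imwrite('pics/w3d.png',cv2.resize(f,None,fx=5,fy=5))
for u,v in((254.5,273),(220,270),(289,270),(254.5,304),(254.5,242)):
    p=onz(im,u,v,z);print(u,v,(p-[.5302,-.0233,.1973]).round(4))
E
```

```text
254.5 273 [-0.0008  0.0008  0.0038]
220 270 [-0.0013 -0.0141  0.0038]
289 270 [-0.0032  0.0155  0.0038]
254.5 304 [0.0152 0.0018 0.0038]
254.5 242 [-0.0156 -0.0002  0.0038]
```

View pics/w3d.png

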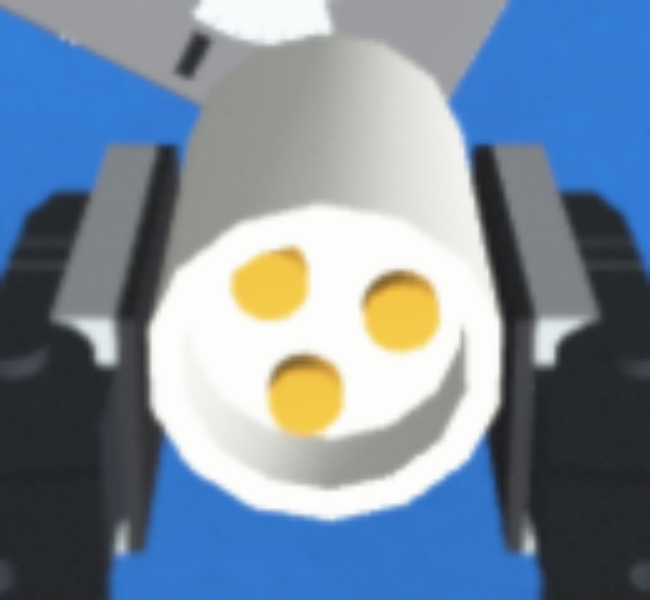

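Emit:
{"fn": "jog_arm", "kwargs": {"steps": [[[0.004,-0.008,0],0,1],[[0.004,-0.008,-0.04],0,1],[[0.004,-0.008,-0.08],0,1],[[0.004,-0.008,-0.095],0,1],[[0.004,-0.008,-0.095],0,1]]}}

```text
t: 4.4
eef_pos: [0.5328, -0.0331, 0.1]
orientation: [-3.141, -0.005, -3.077]
wrist_force: [-0.6, -0.9, -0.7]
opening: 0.0303
```

```bash
python3 w.py w4;python3 - <<'E'
from h import *
im=get('scene');f=im['frame'][150:230,215:315];cv2.imwrite('pics/s4.png',cv2.resize(f,None,fx=7,fy=7,interpolation=cv2.INTER_CUBIC))
E
```

```text
t 4.45
q [-0.1642  0.458   0.137   2.0229 -0.0971  0.6688  1.6704]
qvel [-0.0009 -0.038   0.005  -0.0267 -0.0008  0.0079 -0.0041]
joint_torque [-3.62000e-02 -4.74890e+01  2.75310e+00 -1.85803e+01 -2.09000e-02
 -7.12000e-02  2.64000e-02]
eef_pos [ 0.534  -0.0331  0.1016]
orientation [-3.1414e+00 -2.1000e-03 -3.0772e+00]
wrist_force [ 0.7035 -0.0433  0.0992]
moment [ 0.0031 -0.0128 -0.0194]
opening 0.0297
```

View pics/s4.png

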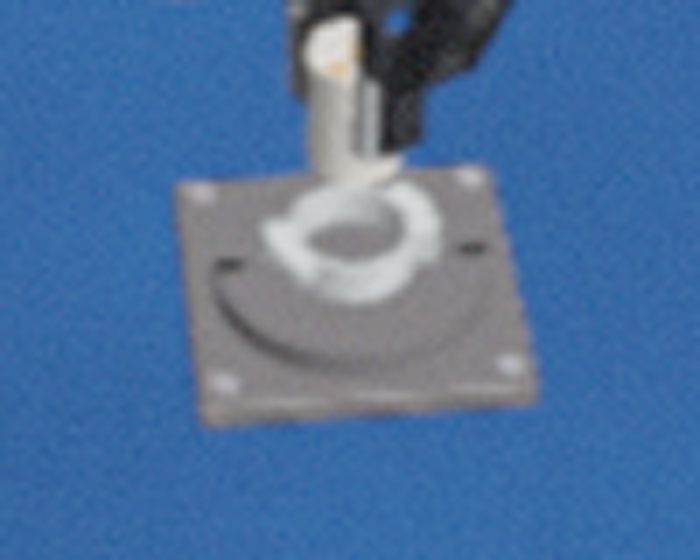

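View pics/w4.png

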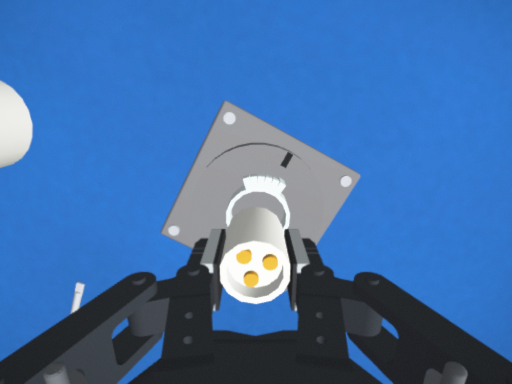

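```bash
python3 - <<'E'
from h import *
import pickle
im=pickle.load(open('w4.pkl','rb'))
f=im['frame'][150:270,200:320];cv2.imwrite('pics/w4c.png',cv2.resize(f,None,fx=5,fy=5))
m=cv2.inRange(cv2.cvtColor(im['frame'],cv2.COLOR_BGR2GRAY),195,255)
for r in(208,213,218): 
    x=np.where(m[r,210:310])[0]+210;print(r,x.min(),x.max(),onz(im,x.min()-.5,r,.034),onz(im,x.max()+.5,r,.034))
print(onz(im,254.5,266,.1016+.0038))
E
```

```text
208 227 288 [ 0.52894914 -0.0507549   0.034     ] [ 0.52640672 -0.0107782   0.034     ]
213 226 289 [ 0.53244138 -0.05127789  0.034     ] [ 0.52980379 -0.00979853  0.034     ]
218 226 289 [ 0.53592824 -0.05115474  0.034     ] [ 0.5332774  -0.00946047  0.034     ]
[ 0.52772947 -0.03263869  0.1054    ]
```

View pics/w4c.png

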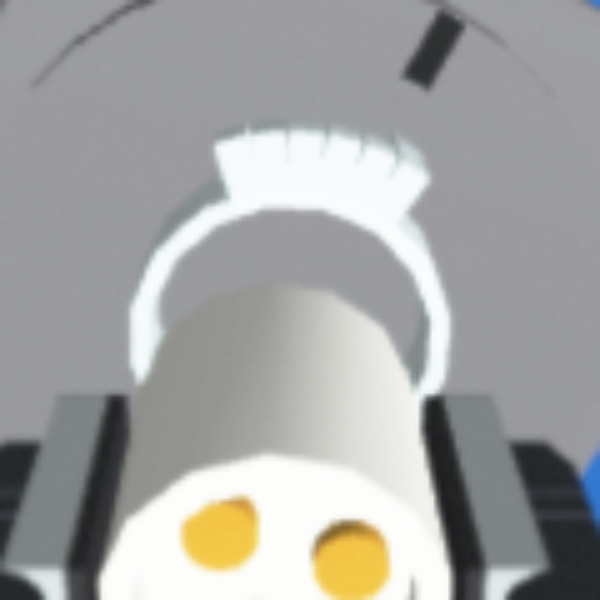

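Emit:
{"fn": "jog_arm", "kwargs": {"steps": [[[0,0.002,0],0,1],[[0,0.002,0],0,1],[[0,0.002,-0.02],0,1],[[0,0.002,-0.03],0,1],[[0,0.002,-0.039],0,1],[[0,0.002,-0.039],0,1],[[0,0.002,-0.039],0,1]]}}

```text
t: 5.2
eef_pos: [0.5345, -0.031, 0.0635]
orientation: [-3.142, -0.0, -3.078]
wrist_force: [0.5, 0.3, 0.1]
opening: 0.0302
```

```bash
python3 w.py w5
```

```text
t 5.25
q [-0.1561  0.5211  0.123   2.0386 -0.1104  0.5874  1.6775]
qvel [-0.0013 -0.0042  0.0003 -0.0029  0.0009 -0.0013 -0.0003]
joint_torque [-1.12000e-02 -5.08439e+01  3.07080e+00 -1.72799e+01  6.10000e-03
  1.51000e-02  5.00000e-04]
eef_pos [ 0.5347 -0.031   0.0637]
orientation [-3.1415e+00  6.0000e-04 -3.0775e+00]
wrist_force [-0.1818 -0.2518 -0.9839]
moment [-0.0419 -0.0079  0.029 ]
opening 0.0301
```

View pics/w5.png

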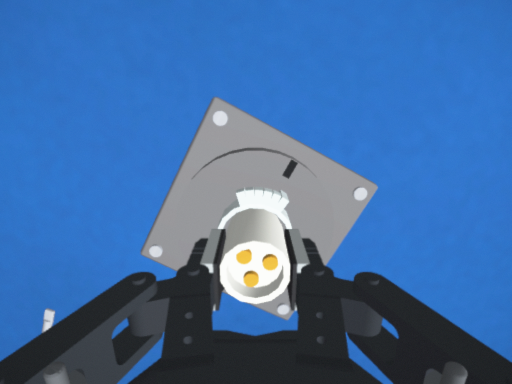

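It entered the collar with no contact force. I lower 3 mm more and release.

Emit:
{"fn": "jog_arm", "kwargs": {"steps": [[[0,0,-0.003],0,1],[[0,0,-0.003],0,1],[[0,0,-0.003],0,1]]}}

```text
t: 5.55
eef_pos: [0.5344, -0.0309, 0.0605]
orientation: [3.142, 0.0, -3.077]
wrist_force: [0.0, 0.6, 0.5]
opening: 0.0298
```

Emit:
{"fn": "jog_arm", "kwargs": {"steps": [[[0,0,0],0,0.5],[[0,0,0],0,0.5],[[0,0,0],0,0],[[0,0,0],0,0],[[0,0,0],0,0],[[0,0,0],0,0]]}}

```text
t: 6.15
eef_pos: [0.5344, -0.0309, 0.0603]
orientation: [3.142, 0.0, -3.077]
wrist_force: [-0.2, -0.2, -1.1]
opening: 0.0852
```

Emit:
{"fn": "jog_arm", "kwargs": {"steps": [[[0,0,0.04],0,0],[[0,0,0.08],0,0],[[0,0,0.12],0,0],[[0,0,0.14],0,0],[[0,0,0.14],0,0],[[0,0,0.14],0,0]]}}

```text
t: 6.75
eef_pos: [0.5343, -0.0309, 0.2003]
orientation: [3.141, 0.0, -3.077]
wrist_force: [0.9, -0.3, -0.9]
opening: 0.0852
```

```bash
python3 w.py w6
```

```text
t 6.8
q [-0.1947  0.3138  0.1648  1.9568 -0.0659  0.8774  1.6395]
qvel [-0.0017  0.0165 -0.0015  0.0087  0.0019  0.0003 -0.0023]
joint_torque [ 2.78000e-02 -4.57388e+01  2.43510e+00 -2.47852e+01  1.70000e-02
 -1.74000e-02 -1.30000e-03]
eef_pos [ 0.5337 -0.0309  0.1995]
orientation [ 3.1415e+00 -1.4000e-03 -3.0773e+00]
wrist_force [ 0.4969 -0.2096 -0.0742]
moment [-0.0262  0.0271  0.0429]
opening 0.0857
```

View pics/w6.png

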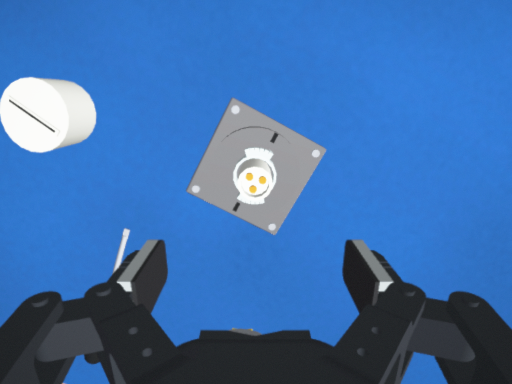

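The inner shell stands upright in the collar at (254,182). All four foot screws, both marks and the cap at (45,113) are visible, so I measure from this view.

```bash
python3 - <<'E'
from h import *
import pickle
im=pickle.load(open('w6.pkl','rb'));f=im['frame']
ang=lambda d:np.degrees(np.arctan2(d[1],d[0]))
S=[onz(im,*p,.01) for p in((235.5,110.2),(316,154),(196,189),(272,227))];print('screw ctr',np.mean(S,0).round(4))
c=f[120:220,200:310];g=cv2.cvtColor(c,cv2.COLOR_BGR2GRAY)
n,l,s,ce=cv2.connectedComponentsWithStats(cv2.inRange(g,0,75))
M=[onz(im,*(ce[i]+[200,120]),.02) for i in range(1,n) if s[i,4]>8 and s[i,3]>5 and s[i,2]<9];print([ (s[i],ce[i]+[200,120]) for i in range(1,n) if s[i,4]>6])
if len(M)==2: print('marks',M,np.mean(M,0),ang(M[1]-M[0]),np.linalg.norm(M[1]-M[0]))
C=f[60:170,0:110];cv2.imwrite('pics/w6cap.png',cv2.resize(np.hstack([C,f[115:225,200:310]]),None,fx=3.6,fy=3.6,interpolation=cv2.INTER_CUBIC))
E
```

```text
screw ctr [ 0.5355 -0.0297  0.01  ]
[(array([71, 13,  7,  9, 30], dtype=int32), array([273.93333333, 137.2       ])), (array([34, 83,  5,  8, 22], dtype=int32), array([236.        , 206.36363636]))]
marks [array([ 0.4971884 , -0.01348719,  0.02      ]), array([ 0.57136648, -0.04725193,  0.02      ])] [ 0.53427744 -0.03036956  0.02      ] -24.47431036420136 0.0815012003818752
```

View pics/w6cap.png

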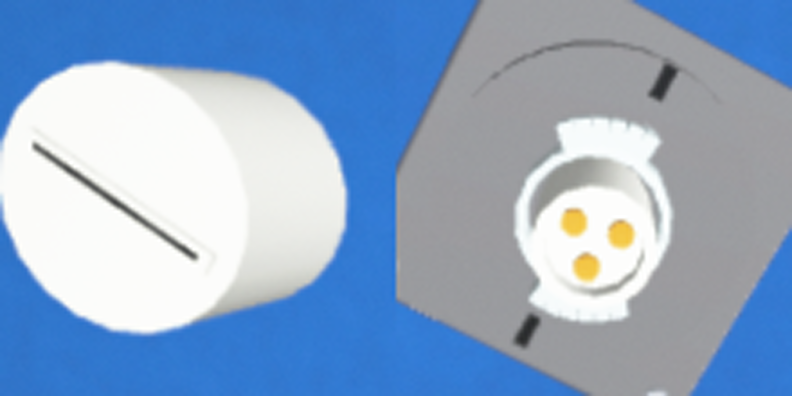

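Emit:
{"fn": "jog_arm", "kwargs": {"steps": [[[-0.006,-0.025,0],-0.15,0],[[-0.012,-0.05,0],-0.3,0],[[-0.018,-0.075,0],-0.45,0],[[-0.025,-0.1,0],-0.6,0],[[-0.031,-0.125,0],-0.75,0],[[-0.037,-0.15,0],-0.9,0],[[-0.044,-0.175,0],-1.05,0],[[-0.049,-0.196,0],-1.2,0]]}}

```text
t: 7.6
eef_pos: [0.4838, -0.2281, 0.1987]
orientation: [-3.139, -0.001, 1.999]
wrist_force: [0.6, 0.6, -0.1]
opening: 0.0856
```

Emit:
{"fn": "jog_arm", "kwargs": {"steps": [[[0,0,0],0,0],[[0,0,0],0,0],[[0,0,0],0,0]]}}

```text
t: 7.9
eef_pos: [0.4854, -0.2256, 0.1994]
orientation: [-3.141, -0.001, 2.009]
wrist_force: [0.8, 0.4, 1.0]
opening: 0.0855
```

```bash
python3 w.py w7
```

```text
t 7.95
q [-0.0726  0.3375  0.4823  1.9712 -0.201   0.8802  0.9539]
qvel [ 0.0007 -0.0064  0.0019 -0.0037  0.0022  0.0029 -0.0052]
joint_torque [ 3.34800e-01 -4.15473e+01  5.49450e+00 -2.36464e+01  2.88000e-02
  3.80000e-03  1.09000e-02]
eef_pos [ 0.4856 -0.2256  0.1997]
orientation [-3.1410e+00 -1.1000e-03  2.0091e+00]
wrist_force [-0.6006 -0.419  -0.0505]
moment [0.0251 0.0131 0.0499]
opening 0.0852
```

View pics/w7.png

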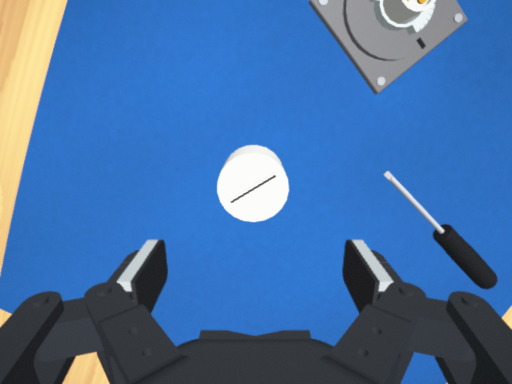

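```bash
python3 - <<'E'
from h import *
import pickle
im=pickle.load(open('w7.pkl','rb'));f=im['frame']
c=f[130:235,200:310];g=cv2.cvtColor(c,cv2.COLOR_BGR2GRAY)
hsv=cv2.cvtColor(c,cv2.COLOR_BGR2HSV)
n,l,s,ce=cv2.connectedComponentsWithStats(cv2.inRange(g,0,110)&cv2.inRange(hsv,(0,0,0),(180,90,255)))
i=1+np.argmax(s[1:,4]);print(s[i],ce[i]+[200,130])
ys,xs=np.where(l==i);vx,vy,x0,y0=cv2.fitLine(np.c_[xs,ys].astype(np.float32),cv2.DIST_L2,0,.01,.01).ravel()
t=(np.c_[xs,ys]-[x0,y0])@[vx,vy];e=[np.array([x0,y0])+[200,130]+np.array([vx,vy])*k for k in(t.min(),t.max())]
a,b=[onz(im,*p,.052) for p in e];print('bar',a,b,(a+b)/2,np.linalg.norm(a-b),np.degrees(np.arctan2(*(b-a)[1::-1])))
top=cv2.inRange(g,235,255)|(l==i).astype(np.uint8)*255
ct=max(cv2.findContours(top,cv2.RETR_EXTERNAL,cv2.CHAIN_APPROX_NONE)[0],key=cv2.contourArea)
P=np.array([onz(im,*(p[0]+[200,130]),.05)[:2] for p in ct]);cc,r=cv2.minEnclosingCircle((P*1000).astype(np.float32));print(cc,r)
tp=bot.get_state()['eef_pos'];print(tp)
E
```

```text
[32 46 43 26 50] [253.4  188.24]
bar [ 0.47407924 -0.2504338   0.052     ] [ 0.49870208 -0.21249762  0.052     ] [ 0.48639066 -0.23146571  0.052     ] 0.04522651843206023 57.014025145173406
(485.1908874511719, -228.4730224609375) 35.95631408691406
[ 0.4855819 -0.2255728  0.199664 ]
```

```bash
python3 - <<'E'
from h import *
import pickle
im=pickle.load(open('w7.pkl','rb'));f=im['frame']
hsv=cv2.cvtColor(f,cv2.COLOR_BGR2HSV)
m=cv2.bitwise_not(cv2.inRange(hsv,(95,100,40),(130,255,255)))[130:235,200:310]
ct=max(cv2.findContours(m,cv2.RETR_EXTERNAL,cv2.CHAIN_APPROX_NONE)[0],key=cv2.contourArea)[:,0]+[200,130]
q=ct[ct[:,1]>188];P=np.array([onz(im,*p,.05)[:2] for p in q])*1000
A=np.c_[2*P,np.ones(len(P))];s=np.linalg.lstsq(A,(P**2).sum(1),rcond=None)[0];print(s[:2],np.sqrt(s[2]+s[:2]@s[:2]))
cv2.imwrite('pics/w7c.png',cv2.resize(f[135:230,205:305],None,fx=6,fy=6))
E
```

```text
[ 486.23764038 -231.66775578] 32.789268169729866
```

View pics/w7c.png

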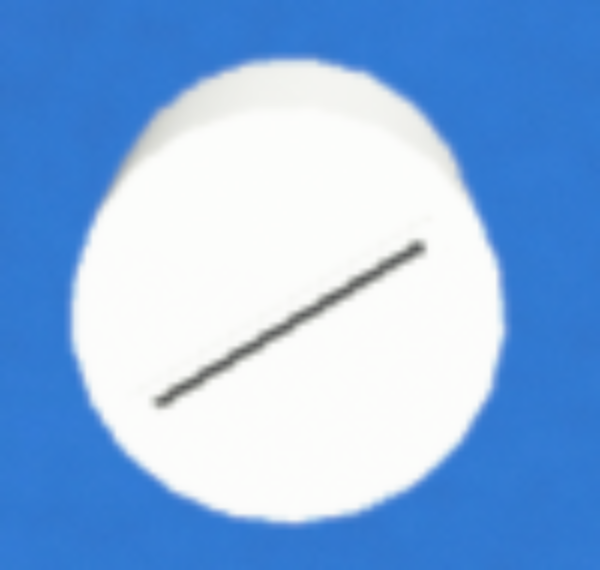

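Emit:
{"fn": "jog_arm", "kwargs": {"steps": [[[0.001,-0.006,0],0,0],[[0.001,-0.006,-0.045],0,0],[[0.001,-0.006,-0.09],0,0],[[0.001,-0.006,-0.13],0,0],[[0.001,-0.006,-0.15],0,0],[[0.001,-0.006,-0.163],0,0],[[0.001,-0.006,-0.163],0,0],[[0.001,-0.006,-0.163],0,0]]}}

```text
t: 8.75
eef_pos: [0.4871, -0.2333, 0.038]
orientation: [3.141, 0.001, 2.006]
wrist_force: [-0.3, -0.4, 0.5]
opening: 0.0854
```

Emit:
{"fn": "jog_arm", "kwargs": {"steps": [[[0,0,0],0,1],[[0,0,0],0,1],[[0,0,0],0,1],[[0,0,0],0,1],[[0,0,0],0,1]], "grip_force": 60}}

```text
t: 9.25
eef_pos: [0.4875, -0.2333, 0.0391]
orientation: [3.139, 0.002, 2.006]
wrist_force: [-1.5, 0.4, 7.1]
opening: 0.0649
```

```bash
python3 w.py w8
```

```text
t 9.3
q [ 0.0582  0.5951  0.3506  2.0479 -0.3744  0.5561  1.1089]
qvel [ 0.0005  0.001   0.0015 -0.0013 -0.     -0.0013 -0.0013]
joint_torque [ 1.02800e-01 -4.81494e+01  6.30110e+00 -1.47839e+01 -8.11000e-02
 -4.53900e-01  1.16000e-02]
eef_pos [ 0.4875 -0.2333  0.0391]
orientation [3.1392e+00 1.7000e-03 2.0059e+00]
wrist_force [-0.8985  2.1282  7.3583]
moment [ 0.0622  0.4044 -0.0241]
opening 0.0651
```

View pics/w8.png

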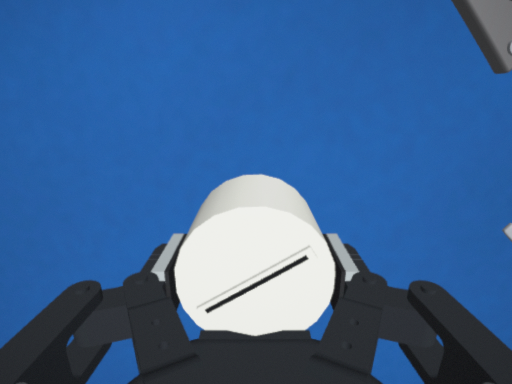

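```bash
cat > bar.py <<'E'
from h import *
import pickle,sys
def bar(im,zt,x0c=185,y0c=225,x1=335,y1=335,thr=90):
    f=im['frame'][y0c:y1,x0c:x1]
    hsv=cv2.cvtColor(f,cv2.COLOR_BGR2HSV);g=cv2.cvtColor(f,cv2.COLOR_BGR2GRAY)
    m=cv2.inRange(g,180,255);ct=max(cv2.findContours(m,cv2.RETR_EXTERNAL,cv2.CHAIN_APPROX_NONE)[0],key=cv2.contourArea)
    mk=np.zeros_like(m);cv2.drawContours(mk,[cv2.convexHull(ct)],-1,255,-1);mk=cv2.erode(mk,np.ones((7,7)))
    n,l,s,ce=cv2.connectedComponentsWithStats(cv2.inRange(g,0,thr)&mk);i=1+np.argmax(s[1:,4])
    ys,xs=np.where(l==i);vx,vy,a0,b0=cv2.fitLine(np.c_[xs,ys].astype(np.float32),cv2.DIST_L2,0,.01,.01).ravel()
    t=(np.c_[xs,ys]-[a0,b0])@[vx,vy];e=[np.array([a0,b0])+[x0c,y0c]+np.array([vx,vy])*k for k in(t.min()-.5,t.max()+.5)]
    a,b=[onz(im,*p,zt) for p in e];print('px',np.round(e,1).tolist(),'mid',((a+b)/2).round(4),'len',np.linalg.norm(a-b).round(4),'ang',np.degrees(np.arctan2(*(b-a)[1::-1])).round(2))
E
python3 - <<'E'
from bar import *
im=pickle.load(open('w8.pkl','rb'));bar(im,.052)
E
```

```text
px [[206.0, 311.0], [306.6, 257.0]] mid [ 0.487  -0.2317  0.052 ] len 0.0479 ang 56.94
```

Emit:
{"fn": "jog_arm", "kwargs": {"steps": [[[0,0,0.04],0,1],[[0,0,0.09],0,1],[[0.009,0.039,0.1],0.1,1],[[0.018,0.078,0.1],0.2,1],[[0.027,0.116,0.1],0.3,1],[[0.037,0.155,0.1],0.4,1],[[0.046,0.193,0.1],0.485,1],[[0.048,0.202,0.1],0.485,1]]}}

```text
t: 10.1
eef_pos: [0.5358, -0.0253, 0.1383]
orientation: [3.138, 0.0, 2.5]
wrist_force: [-0.8, -0.3, -0.8]
opening: 0.0649
```

Emit:
{"fn": "jog_arm", "kwargs": {"steps": [[[0,0,0],0,1],[[0,0,0],0,1],[[0,0,0],0,1]]}}

```text
t: 10.4
eef_pos: [0.534, -0.033, 0.1376]
orientation: [-3.141, 0.001, 2.488]
wrist_force: [0.3, 0.1, -1.4]
opening: 0.0644
```

```bash
python3 w.py w9; python3 - <<'E'
from bar import *
im=pickle.load(open('w9.pkl','rb'));bar(im,bot.get_state()['eef_pos'][2]+.052-.0385)
E
```

```text
t 10.45
q [-0.302   0.4113  0.3075  2.0127 -0.1788  0.7429  1.0304]
qvel [ 0.0021  0.0007 -0.0084 -0.0007  0.0004  0.0014 -0.0023]
joint_torque [-3.68000e-01 -4.65912e+01  4.39620e+00 -2.12439e+01  7.00000e-04
  2.70000e-03  2.00000e-03]
eef_pos [ 0.534  -0.0329  0.1375]
orientation [-3.1410e+00  4.0000e-04  2.4875e+00]
wrist_force [-0.054   0.1184  0.1951]
moment [-0.0355  0.0285 -0.0552]
opening 0.0646
px [[206.0, 311.0], [306.6, 257.0]] mid [ 0.533  -0.0315  0.151 ] len 0.0477 ang 84.61
```

View pics/w9.png

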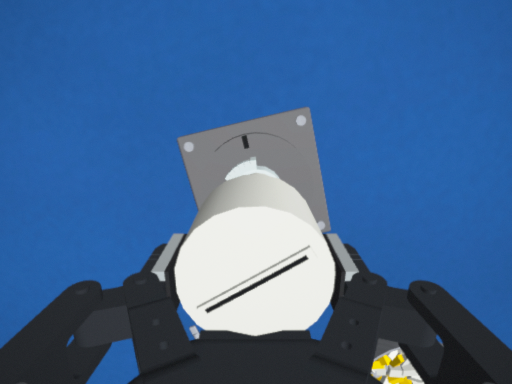

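Emit:
{"fn": "jog_arm", "kwargs": {"steps": [[[0.001,0.001,0],0,1],[[0.001,0.001,-0.02],0,1],[[0.001,0.001,-0.04],0,1],[[0.001,0.001,-0.055],0,1],[[0.001,0.001,-0.06],0,1],[[0.001,0.001,-0.06],0,1]]}}

```text
t: 11.05
eef_pos: [0.535, -0.0305, 0.0768]
orientation: [-3.14, -0.001, 2.49]
wrist_force: [0.8, 0.6, -1.4]
opening: 0.0646
```

Emit:
{"fn": "jog_arm", "kwargs": {"steps": [[[0,0,-0.003],0,1],[[0,0,-0.005],0,1],[[0,0,-0.007],0,1],[[0,0,-0.008],0,1],[[0,0,-0.008],0,1]]}}

```text
t: 11.55
eef_pos: [0.5354, -0.0299, 0.0693]
orientation: [3.141, 0.0, 2.491]
wrist_force: [0.7, 0.1, -0.4]
opening: 0.0652
```

Emit:
{"fn": "jog_arm", "kwargs": {"steps": [[[0,0,-0.003],0,1],[[0,0,-0.005],0,1],[[0,0,-0.007],0,1],[[0,0,-0.009],0,1],[[0,0,-0.01],0,1],[[0,0,-0.01],0,1]]}}

```text
t: 12.15
eef_pos: [0.5354, -0.03, 0.0593]
orientation: [-3.142, -0.0, 2.491]
wrist_force: [0.4, 0.7, -1.2]
opening: 0.0649
```

```bash
python3 w.py w10; python3 - <<'E'
from bar import *
im=pickle.load(open('w10.pkl','rb'));bar(im,bot.get_state()['eef_pos'][2]+.052-.0385)
im=get('scene');f=im['frame'][130:230,205:315];cv2.imwrite('pics/s10.png',cv2.resize(f,None,fx=5.5,fy=5.5,interpolation=cv2.INTER_CUBIC))
E
```

```text
t 12.2
q [-0.2605  0.5404  0.254   2.0452 -0.237   0.5831  1.0775]
qvel [-0.0002  0.0018  0.001   0.0007  0.0006 -0.0001  0.    ]
joint_torque [ 8.60000e-03 -5.09647e+01  5.06010e+00 -1.70122e+01  4.10000e-03
  2.39000e-02  3.80000e-03]
eef_pos [ 0.5354 -0.0299  0.0593]
orientation [3.1415 0.     2.4907]
wrist_force [ 1.1505  0.2788 -0.5357]
moment [-0.0156  0.0352 -0.0194]
opening 0.0648
px [[205.9, 310.9], [306.6, 257.0]] mid [ 0.5343 -0.0284  0.0728] len 0.0476 ang 84.73
```

View pics/s10.png

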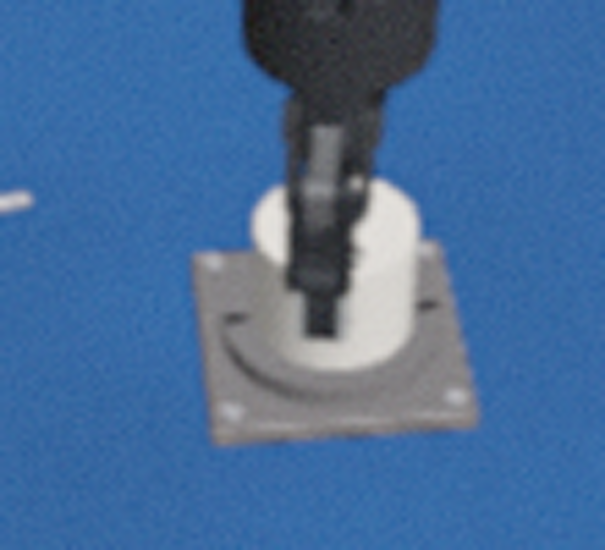

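View pics/w10.png

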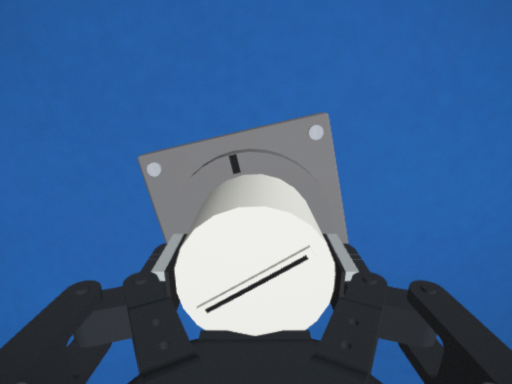

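It dropped about 14 mm below lug contact level with no force (mouth about 20.5 mm above the table). I seat it lightly, then turn clockwise.

Emit:
{"fn": "jog_arm", "kwargs": {"steps": [[[0,-0.0015,-0.001],0,1],[[0,-0.0015,-0.0015],0,1],[[0,-0.0015,-0.0015],0,1]], "grip_force": 80}}

```text
t: 12.55
eef_pos: [0.5355, -0.0301, 0.0592]
orientation: [3.14, -0.001, 2.491]
wrist_force: [-6.0, 3.8, 15.8]
opening: 0.0644
```

Emit:
{"fn": "jog_arm", "kwargs": {"steps": [[[-0.0002,0,0],-0.12,1],[[-0.0004,0,0],-0.24,1],[[-0.0006,0.0002,0],-0.36,1],[[-0.0008,0.0003,0],-0.48,1],[[-0.001,0.0004,0],-0.6,1],[[-0.0012,0.0005,0],-0.72,1],[[-0.0014,0.0005,0],-0.84,1],[[-0.0014,0.0005,0],-0.84,1]]}}

```text
t: 13.35
eef_pos: [0.5358, -0.0315, 0.0592]
orientation: [3.138, 0.001, 1.647]
wrist_force: [-0.0, -0.8, 10.8]
opening: 0.0647
```

```bash
python3 w.py w11; python3 - <<'E'
from bar import *
im=pickle.load(open('w11.pkl','rb'));bar(im,.072)
E
```

```text
t 13.4
q [-0.4291  0.5776  0.4785  2.0579 -0.4569  0.6052  0.4429]
qvel [ 0.0064 -0.0027 -0.0102  0.0003  0.0074 -0.0015  0.0169]
joint_torque [ -0.6401 -44.1554   6.8138 -13.8427  -0.2264  -0.1619  -0.1912]
eef_pos [ 0.5358 -0.0314  0.0592]
orientation [3.1381e+00 7.0000e-04 1.6496e+00]
wrist_force [-0.1166 -2.0048 11.1382]
moment [-0.2877  0.2814 -0.0546]
opening 0.0648
px [[205.9, 310.9], [306.5, 256.9]] mid [ 0.5356 -0.0298  0.072 ] len 0.0479 ang 36.36
```

View pics/w11.png

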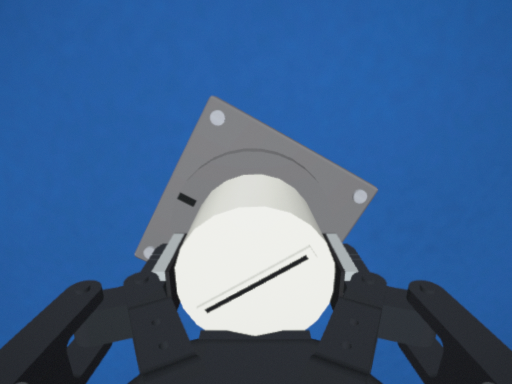

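Emit:
{"fn": "jog_arm", "kwargs": {"steps": [[[-0.0005,0,0],-0.1,1],[[-0.001,0,0],-0.2,1],[[-0.001,0,0],-0.3,1],[[-0.0015,0,0],-0.4,1],[[-0.0015,0,0],-0.5,1],[[-0.002,0,0],-0.6,1],[[-0.002,0,0],-0.7,1],[[-0.002,0,0],-0.8,1]]}}

```text
t: 14.2
eef_pos: [0.5336, -0.0326, 0.0592]
orientation: [3.138, -0.001, 0.847]
wrist_force: [0.2, -4.1, 9.6]
opening: 0.0644
```

```bash
python3 w.py w12; python3 - <<'E'
from bar import *
im=pickle.load(open('w12.pkl','rb'));bar(im,.072)
E
```

```text
t 14.25
q [-0.5807  0.639   0.691   2.0719 -0.6669  0.6581 -0.1681]
qvel [ 1.510e-02 -9.400e-03 -2.540e-02 -1.000e-04  3.190e-02 -7.000e-03
  1.261e-01]
joint_torque [ -1.5804 -42.9916   8.2135 -13.0069  -0.7939   0.0482  -0.0774]
eef_pos [ 0.5336 -0.0326  0.0592]
orientation [ 3.1376e+00 -1.0000e-03  8.4180e-01]
wrist_force [ 0.5253 -2.8632 11.8501]
moment [-0.4569  0.3667  0.1577]
opening 0.0645
px [[206.0, 311.1], [306.5, 256.9]] mid [ 0.534  -0.0311  0.072 ] len 0.0479 ang -9.42
```

View pics/w12.png

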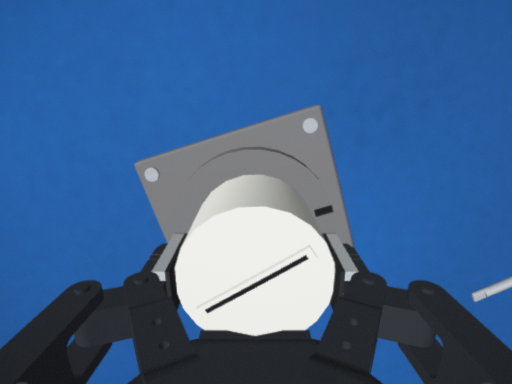

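Emit:
{"fn": "jog_arm", "kwargs": {"steps": [[[0,0.0005,0],-0.06,1],[[0,0.0005,0],-0.12,1],[[0,0.0005,0],-0.18,1],[[0,0.0005,0],-0.22,1],[[0,0.0005,0],-0.22,1]]}}

```text
t: 14.75
eef_pos: [0.5333, -0.0324, 0.0592]
orientation: [3.138, -0.001, 0.629]
wrist_force: [-1.0, -4.3, 10.5]
opening: 0.0647
```

```bash
python3 w.py w13|tail -6; python3 - <<'E'
from bar import *
im=pickle.load(open('w13.pkl','rb'));bar(im,.072)
E
```

```text
joint_torque [ -2.1769 -43.3552   8.8182 -13.5529  -0.9723   0.2638  -0.2931]
eef_pos [ 0.5333 -0.0324  0.0592]
orientation [ 3.138e+00 -1.400e-03  6.298e-01]
wrist_force [-1.1913 -4.7698 11.3757]
moment [-0.7627  0.4087  0.1929]
opening 0.0647
px [[206.0, 311.1], [306.5, 256.9]] mid [ 0.5338 -0.031   0.072 ] len 0.0479 ang -21.93
```

Emit:
{"fn": "jog_arm", "kwargs": {"steps": [[[0,0,0],-0.03,1],[[0,0,0],-0.045,1],[[0,0,0],-0.045,1]]}}

```text
t: 15.1
eef_pos: [0.5333, -0.0324, 0.0592]
orientation: [3.138, -0.001, 0.585]
wrist_force: [-1.9, -3.9, 12.3]
opening: 0.0647
```

```bash
python3 w.py w14|tail -6; python3 - <<'E'
from bar import *
im=pickle.load(open('w14.pkl','rb'));bar(im,.072)
E
```

```text
joint_torque [ -2.0424 -43.3708   9.009  -13.577   -1.0529   0.2215  -0.3299]
eef_pos [ 0.5333 -0.0324  0.0592]
orientation [ 3.1382e+00 -1.5000e-03  5.8530e-01]
wrist_force [-0.6945 -5.4437 11.9093]
moment [-0.7205  0.4687  0.2706]
opening 0.0644
px [[206.0, 311.1], [306.5, 256.9]] mid [ 0.5338 -0.031   0.072 ] len 0.0479 ang -24.44
```

Emit:
{"fn": "jog_arm", "kwargs": {"steps": [[[0,0,0],-0.03,1],[[0,0,0],-0.06,1],[[0,0,0],-0.06,1]]}}

```text
t: 15.45
eef_pos: [0.5331, -0.0323, 0.0592]
orientation: [3.138, -0.001, 0.529]
wrist_force: [-2.4, -5.5, 12.6]
opening: 0.0644
```

```bash
python3 w.py w15|tail -6; python3 - <<'E'
from bar import *
im=pickle.load(open('w15.pkl','rb'));bar(im,.072)
E
```

```text
joint_torque [ -1.3696 -43.1363   9.6162 -13.3337  -2.0203   0.1951  -1.3976]
eef_pos [ 0.5331 -0.0323  0.0592]
orientation [ 3.1381e+00 -8.0000e-04  5.2880e-01]
wrist_force [-2.2081 -6.0222 12.1371]
moment [-0.8182  0.6035  1.3353]
opening 0.0644
px [[206.0, 311.3], [306.5, 256.8]] mid [ 0.5337 -0.0309  0.072 ] len 0.048 ang -27.52
```

The turning moment jumped to 1.3 N m, so it's at the end stop. I relax the torque and then release.

Emit:
{"fn": "jog_arm", "kwargs": {"steps": [[[0,0,0],0.03,1],[[0,0,0],0.03,1]]}}

```text
t: 15.7
eef_pos: [0.5332, -0.0324, 0.0592]
orientation: [3.138, -0.001, 0.557]
wrist_force: [-2.0, -3.9, 11.5]
opening: 0.0646
```

```bash
python3 w.py w16|tail -6; python3 - <<'E'
from bar import *
im=pickle.load(open('w16.pkl','rb'));bar(im,.072)
E
```

```text
joint_torque [ -1.5711 -43.4206   9.3487 -13.413   -1.5518   0.2195  -0.822 ]
eef_pos [ 0.5332 -0.0324  0.0592]
orientation [ 3.1382e+00 -1.3000e-03  5.5710e-01]
wrist_force [-1.9363 -4.7984 11.3049]
moment [-0.8118  0.4621  0.8955]
opening 0.0652
px [[206.1, 311.1], [306.5, 256.9]] mid [ 0.5337 -0.031   0.072 ] len 0.0479 ang -25.97
```

Emit:
{"fn": "jog_arm", "kwargs": {"steps": [[[0,0,0.001],0.015,1],[[0,0,0.001],0.015,1],[[0,0,0.001],0.015,0.3],[[0,0,0.001],0.015,0],[[0,0,0.001],0.015,0],[[0,0,0.001],0.015,0],[[0,0,0.001],0.015,0],[[0,0,0.001],0.015,0]]}}

```text
t: 16.55
eef_pos: [0.5319, -0.0302, 0.0587]
orientation: [-3.141, 0.0, 0.571]
wrist_force: [0.4, 0.2, 0.1]
opening: 0.0853
```

Emit:
{"fn": "jog_arm", "kwargs": {"steps": [[[0,0,0.04],0,0],[[0,0,0.08],0,0],[[0,0,0.12],0,0],[[0,0,0.15],0,0],[[0,0,0.15],0,0],[[0,0,0.15],0,0]]}}

```text
t: 17.15
eef_pos: [0.5321, -0.03, 0.209]
orientation: [-3.141, -0.001, 0.571]
wrist_force: [-0.0, 0.3, -0.1]
opening: 0.0857
```

```bash
python3 w.py w17|tail -6; python3 - <<'E'
from h import *
im=get('scene');cv2.imwrite('pics/s17.png',im['frame'])
E
```

```text
-2.25000e-02 -9.80000e-03]
eef_pos [ 0.5315 -0.03    0.2082]
orientation [-3.1407e+00  4.0000e-04  5.7130e-01]
wrist_force [-0.1445 -0.2839 -0.9456]
moment [ 0.0248 -0.0033  0.0074]
opening 0.0851
```

View pics/w17.png

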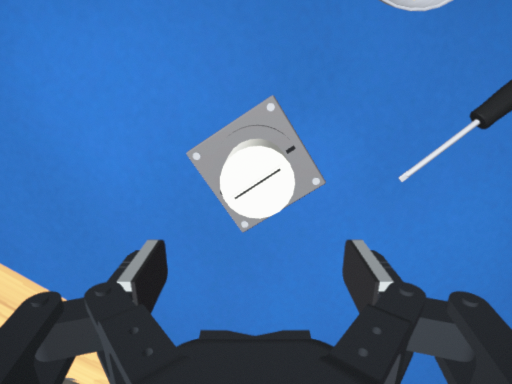

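View pics/s17.png

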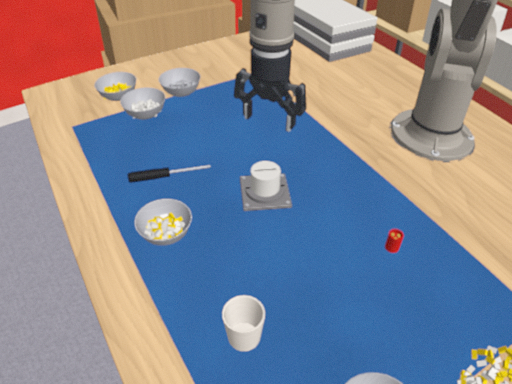

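Released. In the wrist view the bar runs from about (236,198) to (280,170) and the +x mark is at (291,149). The scene view shows the bystanders in place. Next I measure the alignment and cap height.

```bash
python3 - <<'E'
from bar import *
im=pickle.load(open('w17.pkl','rb'));f=im['frame']
bar(im,.072,205,125,310,230)
c=f[130:170,275:310];g=cv2.cvtColor(c,cv2.COLOR_BGR2GRAY)
n,l,s,ce=cv2.connectedComponentsWithStats(cv2.inRange(g,0,75))
for i in range(1,n):
    if s[i,4]>6:
        p=onz(im,*(ce[i]+[275,130]),.02);print(ce[i]+[275,130],p)
        for C in((.534,-.0303),(.5337,-.031)): d=p[:2]-C;print(np.degrees(np.arctan2(d[1],d[0])))
S=np.array([onz(im,*p,.01) for p in((270.5,107),(196.5,156),(316,181.5),(244.5,224.5))]);print(S.mean(0)); 
for a,b in((0,1),(2,3),(0,2),(1,3)): d=S[a]-S[b];print((np.degrees(np.arctan2(d[1],d[0])))%90)
m=cv2.bitwise_not(cv2.inRange(cv2.cvtColor(f,cv2.COLOR_BGR2HSV),(95,100,40),(130,255,255)))
# disc fit height check: bright lower contour, radius vs assumed height
g=cv2.cvtColor(f,cv2.COLOR_BGR2GRAY);t=cv2.inRange(g[135:230,205:310],190,255)
ct=max(cv2.findContours(t,cv2.RETR_EXTERNAL,cv2.CHAIN_APPROX_NONE)[0],key=cv2.contourArea)[:,0]+[205,135]
q=ct[ct[:,1]>183]
for z in(.07,.084):
    P=np.array([onz(im,*p,z)[:2] for p in q])*1000;A=np.c_[2*P,np.ones(len(P))];s=np.linalg.lstsq(A,(P**2).sum(1),rcond=None)[0];print(z,s[:2],np.sqrt(s[2]+s[:2]@s[:2]))
cv2.imwrite('pics/w17c.png',cv2.resize(f[90:240,180:330],None,fx=4,fy=4,interpolation=cv2.INTER_CUBIC))
E
```

```text
px [[274.6, 172.4], [276.4, 170.6]] mid [ 0.5518 -0.0378  0.072 ] len 0.0021 ang -11.02
[290.32142857 149.07142857] [ 0.57106911 -0.04729185  0.02      ]
-24.625919291952826
-23.555810582331077
[ 0.53339098 -0.03112289  0.01      ]
65.57465738219328
65.51309543094047
65.49036322694596
65.23751091080544
0.07 [533.95654083 -30.19094612] 32.70338645207984
0.084 [537.19158788 -27.98927538] 30.922932166227607
```

View pics/w17c.png

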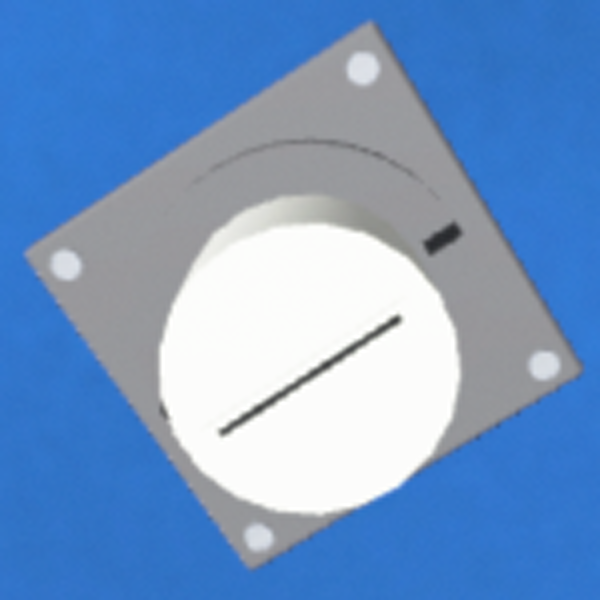

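```bash
python3 - <<'E'
from bar import *
im=pickle.load(open('w17.pkl','rb'))
for t in(130,160): bar(im,.072,205,125,310,230,t)
im=get('wrist')
for t in(130,160): bar(im,.072,205,125,310,230,t)
E
```

```text
px [[235.6, 197.3], [279.5, 168.9]] mid [ 0.5345 -0.0303  0.072 ] len 0.0462 ang -23.39
px [[234.5, 198.1], [279.6, 168.9]] mid [ 0.5339 -0.0301  0.072 ] len 0.0474 ang -23.36
px [[235.4, 197.0], [280.5, 167.8]] mid [ 0.5342 -0.0301  0.072 ] len 0.0471 ang -23.37
px [[234.7, 197.5], [280.5, 167.8]] mid [ 0.5338 -0.03    0.072 ] len 0.0479 ang -23.36
```

The cap is seated: its top fits a radius of 32.7 mm at z = 70 mm. The bar reads -23.4° and the marks -24.6°, so it backed off about 1.2° on release. There is plenty of time, so I regrasp better centred, bring it to the stop, and release with no torque.

Emit:
{"fn": "jog_arm", "kwargs": {"steps": [[[0.002,0,-0.04],0,0],[[0.002,0,-0.085],0,0],[[0.002,0,-0.12],0,0],[[0.002,0,-0.14],0,0],[[0.002,0,-0.148],0,0],[[0.002,0,-0.148],0,0],[[0.002,0,-0.148],0,0]]}}

```text
t: 18.0
eef_pos: [0.5344, -0.0308, 0.0613]
orientation: [3.141, -0.0, 0.57]
wrist_force: [0.3, 0.2, 0.4]
opening: 0.0856
```

Emit:
{"fn": "jog_arm", "kwargs": {"steps": [[[0,0,0],0,1],[[0,0,0],0,1],[[0,0,0],0,1],[[0,0,0],0,1]], "grip_force": 50}}

```text
t: 18.4
eef_pos: [0.5348, -0.0304, 0.0622]
orientation: [3.141, -0.002, 0.571]
wrist_force: [-1.9, -0.5, 7.2]
opening: 0.0647
```

```bash
python3 w.py w18|tail -6; python3 - <<'E'
from bar import *
im=pickle.load(open('w18.pkl','rb'));bar(im,.072)
E
```

```text
-3.65100e-01  1.43000e-02]
eef_pos [ 0.5348 -0.0304  0.0622]
orientation [ 3.1409e+00 -2.2000e-03  5.7080e-01]
wrist_force [-1.9625  0.9499  6.3577]
moment [-0.0581  0.2799  0.0251]
opening 0.0648
px [[208.2, 311.3], [304.1, 255.9]] mid [ 0.5337 -0.0301  0.072 ] len 0.048 ang -23.41
```

Emit:
{"fn": "jog_arm", "kwargs": {"steps": [[[0,0,0],-0.015,1],[[0,0,0],-0.03,1],[[0,0,0],-0.04,1],[[0,0,0],-0.04,1]]}}

```text
t: 18.85
eef_pos: [0.5348, -0.0304, 0.0622]
orientation: [3.141, -0.002, 0.533]
wrist_force: [-1.8, 0.1, 7.3]
opening: 0.065
```

```bash
python3 w.py w19|tail -5; python3 - <<'E'
from bar import *
im=pickle.load(open('w19.pkl','rb'));bar(im,.072)
E
```

```text
eef_pos [ 0.5348 -0.0304  0.0622]
orientation [ 3.1407e+00 -1.8000e-03  5.3260e-01]
wrist_force [-1.2206 -0.149   7.126 ]
moment [-0.1395  0.3285  0.4852]
opening 0.0649
px [[208.3, 311.5], [304.1, 255.9]] mid [ 0.5337 -0.0301  0.072 ] len 0.048 ang -25.47
```

Emit:
{"fn": "jog_arm", "kwargs": {"steps": [[[0,0,0],-0.015,1],[[0,0,0],-0.03,1],[[0,0,0],-0.03,1]]}}

```text
t: 19.2
eef_pos: [0.5348, -0.0304, 0.0622]
orientation: [3.14, -0.001, 0.505]
wrist_force: [-0.9, -1.5, 7.0]
opening: 0.0649
```

```bash
python3 w.py w20|tail -5; python3 - <<'E'
from bar import *
im=pickle.load(open('w20.pkl','rb'));bar(im,.072)
E
```

```text
eef_pos [ 0.5348 -0.0304  0.0622]
orientation [ 3.1404e+00 -1.4000e-03  5.0490e-01]
wrist_force [-1.4816 -0.5029  6.9061]
moment [-0.2108  0.33    1.2319]
opening 0.0652
px [[208.3, 311.6], [304.0, 255.8]] mid [ 0.5337 -0.03    0.072 ] len 0.048 ang -26.95
```

Emit:
{"fn": "jog_arm", "kwargs": {"steps": [[[0,0,0],0.03,1],[[0,0,0],0.045,1],[[0,0,0],0.045,1]]}}

```text
t: 19.55
eef_pos: [0.5348, -0.0305, 0.0622]
orientation: [3.141, -0.002, 0.547]
wrist_force: [-1.7, -0.7, 6.8]
opening: 0.065
```

```bash
python3 w.py w21|tail -5; python3 - <<'E'
from bar import *
im=pickle.load(open('w21.pkl','rb'));bar(im,.072)
E
```

```text
eef_pos [ 0.5348 -0.0304  0.0622]
orientation [ 3.1408e+00 -2.1000e-03  5.4680e-01]
wrist_force [-1.7909  0.6282  5.4361]
moment [-0.0751  0.2753  0.2401]
opening 0.0652
px [[208.2, 311.4], [304.1, 255.9]] mid [ 0.5337 -0.0301  0.072 ] len 0.048 ang -24.75
```

Emit:
{"fn": "jog_arm", "kwargs": {"steps": [[[0,0,0],0,0],[[0,0,0],0,0],[[0,0,0],0,0],[[0,0,0],0,0],[[0,0,0.04],0,0],[[0,0,0.09],0,0],[[0,0,0.14],0,0],[[0,0,0.15],0,0]]}}

```text
t: 20.4
eef_pos: [0.5365, -0.0314, 0.2155]
orientation: [3.138, -0.007, 0.545]
wrist_force: [0.7, -0.0, 0.1]
opening: 0.0856
```

Emit:
{"fn": "jog_arm", "kwargs": {"steps": [[[0,0,0],0,0],[[0,0,0],0,0],[[0,0,0],0,0]]}}

```text
t: 20.7
eef_pos: [0.5329, -0.0301, 0.2091]
orientation: [-3.14, 0.003, 0.546]
wrist_force: [0.1, 0.3, -0.0]
opening: 0.0859
```

```bash
python3 w.py w22|tail -5; python3 - <<'E'
from bar import *
im=pickle.load(open('w22.pkl','rb'))
for t in(130,160): bar(im,.072,205,125,310,230,t)
im=get('top');cv2.imwrite('pics/t22.png',im['frame'])
E
```

```text
eef_pos [ 0.533  -0.0303  0.2092]
orientation [-3.1405e+00  2.8000e-03  5.4580e-01]
wrist_force [-0.439  -0.6581 -0.3998]
moment [-0.0315  0.0517 -0.0213]
opening 0.0856
px [[234.5, 198.1], [278.3, 168.6]] mid [ 0.5339 -0.0299  0.072 ] len 0.0468 ang -23.83
px [[233.8, 198.6], [279.1, 168.2]] mid [ 0.5339 -0.0299  0.072 ] len 0.0482 ang -23.88
```

View pics/w22.png

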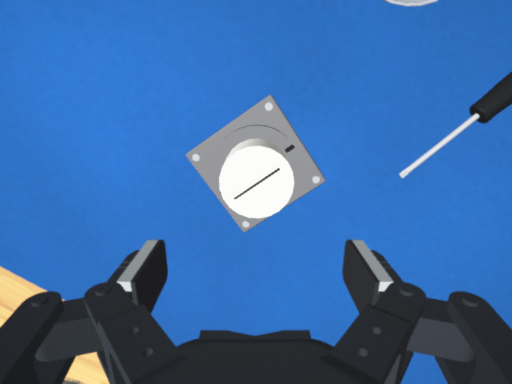

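View pics/t22.png

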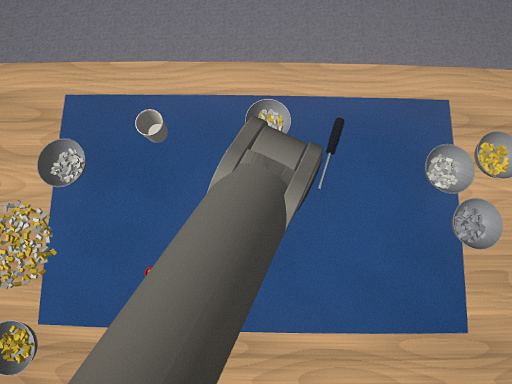

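```bash
python3 -c "
from plant import job;print(job.finish_job())"
```

```text
the job is handed in; nothing more can be done
None
```

The job is done and handed in at about 21 s of the 64 s. The inner shell stands in the collar, and the cap is closed over it, turned home and let go.

- **Inner shell:** I picked the white canister, not the red one. It went into the collar with no contact force, and the wrist camera showed it standing upright there.
- **Cap:** I set the bar about 109° counter-clockwise of the marks. The cap dropped fully onto the seat without force, and I turned it clockwise, collar and all. The turning moment rose to about 1.3 N m at the end stop.
- **Regrasp:** After the first release the bar read about 1.2° short of the marks. I regrasped the cap, pushed it to the stop again (1.2 N m), eased the torque to 0.24 N m and let go.

**Last checks:**
- The bar is at -23.9° and the marks at -24.6°, a remaining 0.7° that is close to what I can measure.
- The cap top fitted a 32.7 mm radius (true value 33 mm) at its seated height. I measured that before the regrasp and did not repeat it.
- The bowl, paper cup, screwdriver and red canister look unmoved, though the arm partly hid the bowl and the red canister in the last overhead view.
- The gripper is open and clear, with about 0 N at the wrist.

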